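Weigh down the retort stand with its drilled ballast plate

ROBOT

A 6-joint arm with a two-finger parallel gripper is mounted at the origin on a cart in front of the work surface, level with it; the furniture and walls round the work are solid. World frame = base frame: x ahead of the robot, y to its left, z up, the work surface at z = 0. Lengths are in mm, angles in degrees, forces in N, time in s.
With the tool pointing down it reaches from about 300 to 850 mm from the base axis. Payload 4.2 kg.
Tool frame: the origin (TCP) lies at the very end of the fingers, on their centre line; the grasp point (between the pads) lies 19 mm behind it (env.grasp_offset is the distance from the TCP to the grasp point, in mm); z points along the fingers, y is the line along which they close (so a half turn about z gives the same grasp; the last joint's range is limited). The gripper opens to 91 mm and grips with 3 to 60 N. Pads are 32 mm wide; open, the fingers measure 118 mm over their backs; the gripper's body (76 mm by 178 mm) begins 60 mm behind the grasp point.
Start: joints at [75.573, 18.312, 89.639, -0, 72.044, -1.146], TCP at [132.096, 559.637, 213.976] pointing down, gripper open.
Joint ranges: [-177.97, 177.97], [-48.28, 115.42], [12.27, 149.76], [-77.06, 257.06], [2.81, 150.46], [-146.56, 146.56]. Speed limits (degrees/s): [147.25, 147.25, 180, 180, 180, 180].

INTERFACE

Orientations are given as [roll, pitch, yaw] about the fixed x, y, z axes, in that order (R = Rz(yaw) Ry(pitch) Rx(roll)).
In Python, from workcell import env gives the robot as it stands. The module is installed in compiled form; this text tells all that it offers.
- The arm moves only by the tool send_rows, never from a script. Its argument "motion" is a list of rows, each an object of numbers: "tx", "ty", "tz": the shift along the tool's x, y, z in units of 500 mm (1.0 is 500 mm); "rx", "ry", "rz": the turn, a rotation vector about the tool's x, y, z in units of 30 degrees (1.0 is 30 degrees); "gripper": the closure, from -1 (fully open) to 1 (shut). In form: [{"tx": .., "ty": .., "tz": .., "rx": .., "ry": .., "rz": .., "gripper": ..}, ...]. A call has 1 to 12 rows; each row shifts and turns the commanded pose from where the row before left it, along the tool's axes as they then stand; what a row does not reach is not made up. A row lasts 1/8 s, in which the tool goes at most 62.5 mm and 10.7 degrees, less where a joint would pass 70% of its speed; a pose out of reach is approached as far as the arm can. A call with a number of a shift or a turn outside -1 to 1 is refused whole. A call with a gripper value outside its range is refused whole. The fingers move at their own pace and stop on an object; "grip_force" is the grip in N (left out, the last holds). Time passes only in rows, so rows that do not move let the fingers close. It gives the time, the measured TCP pose, the force, the opening and the grip force at its end, in the units of the state.
- env.state(): the state, without advancing time (a new reading comes with each control period).
- env.grab_frame(name): name is "scene" or "top"; returns a dict with "frame" (384x512x3 uint8, red, green, blue), "vertical_fov" (degrees; the focal length in pixels is half the picture's height over the tangent of half this angle, whatever the lens; pixels are square), "cx", "cy" (the principal point, pixels), "rvec" (rotation vector, rad) and "tvec" (3), from world to camera coordinates, as OpenCV has them. Camera axes: x right, y down, z forward; pixel columns grow to the right and rows downward; lengths in mm; the calibration is good to about 2 mm. A picture is of the moment at which its call begins. There is no depth.
- env.job_done(): hands the job in; it is judged then, once.
The state is a dict: "time_s": time; "qpos": joint angles; "qvel": joint speeds; "effort": joint torques, N m; "ee_pos": TCP position; "ee_rot": TCP orientation; "force": force on the tool from outside, world axes, zero at the start; "torque": the same for the moment, N m; "gripper_width": finger opening in mm; "gripper_force": force on a finger pad.
Only numpy, scipy, OpenCV 4.12 (cv2) and the standard library are available. Lean on these libraries where they do the work, as an engineer would, in place of code of your own. Each camera call takes 0.05 s, during which the arm holds its last target. There are 200 camera calls.

TASK

Weigh down the retort stand before glassware is clamped to it: pick up the ballast plate whose hole is wide enough for the rod, lower it level over the tall rod without letting it drop, and leave it lying flat on the stand's foot, pointing along the foot with its grip over the foot. Leave the other plate, with the hole too narrow for the rod, where it lies.

Things in the scene. Friction and masses are not known exactly. Their poses are not given: they have to be found in the camera images.
- wide_plate: loose steel plate, 12 mm thick, with a 36 mm through hole, lying flat; 0.25 to 0.5 kg. Origin: underside, below the grip. x: from grip to hole, z up. Spans x -41 to 123, y -33 to 33 mm; hole axis at x 90, y 0. Black upright grip block centred on the origin, 50 (x) by 26 mm (y), top 60 mm above the underside: pinch its 26 mm width about 42 mm above the underside
- wide_plate_bore (a point): centre of the wide hole at the underside of that plate, 90 mm ahead of its origin along its x axis; axes as the plate's
- narrow_plate: the plate to leave alone: loose, same size, grip block, origin and axes as the wide-holed plate, but its hole at x 90 mm is only 10 mm wide, too narrow for the rod
- stand: fixed retort stand: grey flat foot 185 x 84 x 12 mm with one upright steel rod of 16 mm diameter. Origin: on the worktop below where the seated plate's origin belongs. x: along the foot towards the rod, z up. Foot spans x -55 to 130, y -42 to 42 mm, top at z 12; rod axis at x 90, y 0. The seated plate points the same way as the foot
- rod_top (a point): centre of the rod's blunt, slightly tapered top, 170 mm above the worktop (the rod stands 158 mm out of the foot); axes as the stand's

How it is judged:
By the outcome, as a careful person would: the job done as asked, in the order asked, and still so for the second after the job is handed in, with the robot touching nothing.
It also fails if it takes over 40 s, if anything falls off the work surface, if the arm or the gripper's body presses on something with over 40 N, if the wrist force passes 120 N, or if a joint passes its speed limit or range.

## Working session

There is one attempt and no reset: what is moved stays moved. The work goes in short steps, Python scripts to look and compute and a tool call to move; the robot and the scene stay as the last step left them, time stands still between calls to the robot, and variables do not carry over. Pictures are saved under pics/ and viewed, at most 10 in all, crops included, and the job is handed in when it is done.

Besides the shell and the picture viewer there is one more tool, called after "Emit:" as name(argument=value, ...) on one line, values as JSON. send_rows: Moves the arm, as the interface text tells. Shifts and turns lie within -1 to 1; 1 stands for 500 mm of shift or 30 degrees of turn. Its arguments: {"type":"object","properties":{"motion":{"type":"array"},"grip_force":{"type":"number"}},"required":["motion"]}

```bash
mkdir -p pics
cat > h.py <<'E'
import numpy as np, cv2
from workcell import env
from scipy.spatial.transform import Rotation as Ro
def cam(n):
    d=env.grab_frame(n); f=d['frame'].shape[0]/2/np.tan(np.radians(d['vertical_fov'])/2)
    d['K']=np.array([[f,0,d['cx']],[0,f,d['cy']],[0,0,1]]); d['R']=cv2.Rodrigues(np.array(d['rvec'],float))[0]; d['t']=np.array(d['tvec'],float).ravel(); return d
def ray(d,uv,z):
    v=np.c_[np.atleast_2d(uv),np.ones(len(np.atleast_2d(uv)))]@np.linalg.inv(d['K']).T@d['R']
    c=-d['R'].T@d['t']; return c+v*((z-c[2])/v[:,2])[:,None]
def proj(d,P):
    return cv2.projectPoints(np.array(P,float).reshape(-1,3),np.array(d['rvec'],float),d['t'],d['K'],None)[0].reshape(-1,2)
def save(d,n): cv2.imwrite('pics/'+n,d['frame'][:,:,::-1])
E
python3 - <<'E'
from h import *
for n in('scene','top'):
    d=cam(n); save(d,n+'0.png'); print(n,-d['R'].T@d['t'],d['K'][0,0])
print(env.state())
E
```

```text
scene [ -37.52769334 -277.27536085  690.27613983] 419.62783068322904
top [373.19470911 148.93603963 949.12083759] 348.7933464927428
{'time_s': 0.1, 'qpos': array([ 7.55734444e+01,  1.83465134e+01,  8.96990220e+01,  6.29615641e-04,
        7.20421280e+01, -1.14578675e+00]), 'qvel': array([-0.02763431, -0.11807277, -0.17850507,  0.01850338, -0.06569153,
        0.02147712]), 'effort': array([-4.43494710e-04, -4.13334095e+01, -2.32508361e+01,  7.28671253e-02,
        4.21514700e-02, -6.60826640e-05]), 'ee_pos': array([131.97574902, 559.19744911, 213.22169282]), 'ee_rot': array([-1.79912366e+02, -2.35147970e-03,  1.66719035e+02]), 'force': array([ 0.09052032, -0.68930469, -0.74308869]), 'torque': array([0.02275876, 0.00618731, 0.01012459]), 'gripper_force': 0.0, 'gripper_width': 90.9765233794056}
```

View pics/top0.png

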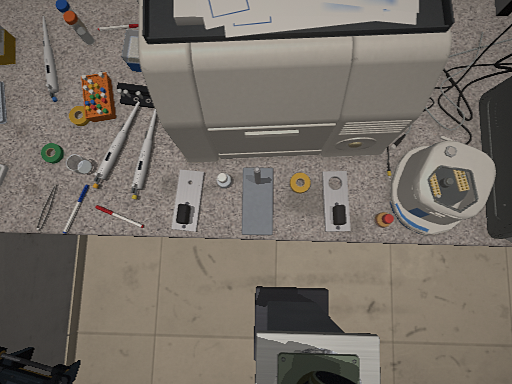

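View pics/scene0.png

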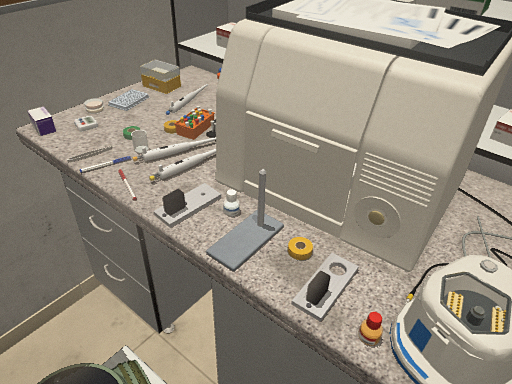

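The top view shows the narrow plate at about (187,200), the foot at (258,200) with its rod near (257,175), and the wide plate at (338,200) with its hole at (336,183) and grip at (339,214). In the scene view the wide hole is at (337,268) and the rod top at (263,171).

Run:
```python
from h import *
t=cam('top'); s=cam('scene')
a=cv2.resize(t['frame'][150:245,160:365],None,fx=3.9,fy=3.9,interpolation=cv2.INTER_CUBIC)[:,:800]
cv2.imwrite('pics/tc.png',a[:,:,::-1])
b=cv2.resize(s['frame'][160:325,200:370],None,fx=3.5,fy=3.5,interpolation=cv2.INTER_CUBIC)
cv2.imwrite('pics/sc.png',b[:,:,::-1])
# masks on top view
fr=t['frame'].astype(int); 
def comps(mask,roi):
    m=np.zeros(mask.shape,np.uint8); x0,y0,x1,y1=roi; m[y0:y1,x0:x1]=mask[y0:y1,x0:x1]
    c=max(cv2.findContours(m,cv2.RETR_EXTERNAL,cv2.CHAIN_APPROX_NONE)[0],key=cv2.contourArea)
    return c
g=fr.sum(2)/3
for nm,roi,mk in(('wgrip',(322,195,355,235),g<75),('ngrip',(170,195,205,235),g<75)):
    c=comps(mk,roi); r=cv2.minAreaRect(c); print(nm,cv2.contourArea(c),r, ray(t,[r[0]],60))
for p in((336,183),(258,200),(339,200),(187,200),(258,172)): print(p,fr[p[1],p[0]],ray(t,[p],12).round(1))
```

```text
wgrip 214.5 ((339.0, 213.5), (21.0, 12.0), 90.0) [[457.56293222 -46.0054706   60.        ]]
ngrip 225.5 ((183.43077087402344, 212.55386352539062), (13.147682189941406, 21.83011245727539), 7.125016689300537) [[449.00550314 351.33269589  60.        ]]
(336, 183) [134 126 118] [[545.3 -48.8  12. ]]
(258, 200) [121 122 126] [[492.7 162.4  12. ]]
(339, 200) [162 156 155] [[498.8 -56.7  12. ]]
(187, 200) [178 173 172] [[487.4 354.7  12. ]]
(258, 172) [93 90 89] [[570.  164.7  12. ]]
```

View pics/tc.png

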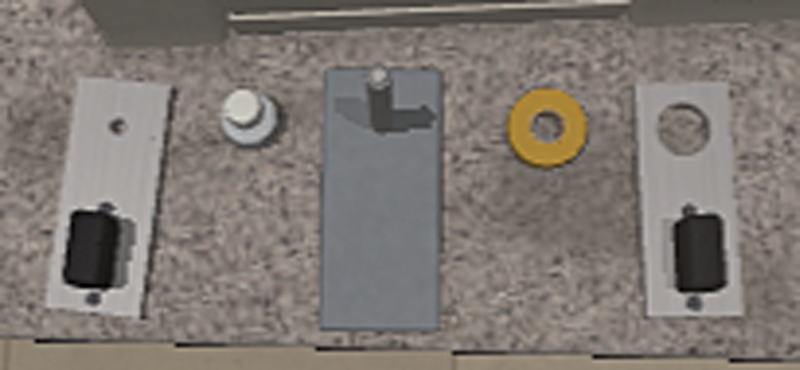

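View pics/sc.png

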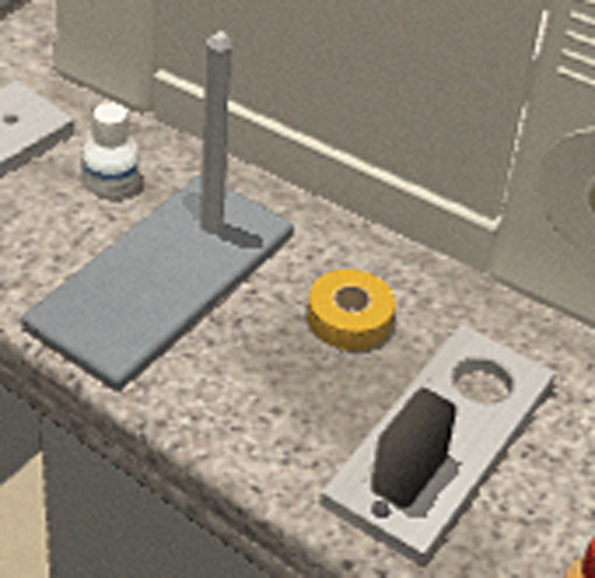

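The crops show the foot corners, rod top at crop (378,74), the wide hole at crop (683,129) and clear plate corners. I'll convert these into poses.

Run:
```python
from h import *
t=cam('top'); s=cam('scene')
T=lambda p:(np.array(p,float)+.5)/3.9-.5+[160,150]
S=lambda p:(np.array(p,float)+.5)/3.5-.5+[200,160]
def pose(d,c,nm): # c: far-left, far-right, near-right, near-left
    P=ray(d,c,12); f=(P[0]+P[1])/2; n=(P[2]+P[3])/2; v=f-n
    print(nm,'far',f.round(1),'near',n.round(1),'len',np.linalg.norm(v).round(1),'wid',np.linalg.norm(P[0]-P[1]).round(1),'yaw',np.degrees(np.arctan2(v[1],v[0])).round(1)); return f,n,v/np.linalg.norm(v)
def rep(x,nm): print('   ',nm,x.round(1))
f,n,v=pose(t,T([(636,84),(730,82),(744,314),(648,317)]),'wide top'); rep((f-123*v+n+41*v)/2,'origin')
f,n,v=pose(s,S([(463,327),(553,378),(424,553),(324,497)]),'wide scene'); rep((f-123*v+n+41*v)/2,'origin')
rep(ray(t,[T((683,129))],12),'hole t'); rep(ray(s,[S((483,380))],12),'hole s')
rep(ray(t,[T((698,251))],60),'grip t')
f,n,v=pose(t,T([(323,69),(440,69),(439,328),(320,328)]),'foot top'); rep((f-130*v+n+55*v)/2,'origin');rep((f-130*v+n+55*v)/2+90*v,'rod')
f,n,v=pose(s,S([(196,182),(293,231),(118,385),(23,322)]),'foot scene'); rep((f-130*v+n+55*v)/2,'origin');rep((f-130*v+n+55*v)/2+90*v,'rod')
rep(ray(t,[T((378,74))],170),'rodtop t'); rep(ray(s,[S((219,38))],170),'rodtop s')
# machine front & tall edges
rep(ray(t,[T((230,15)),T((620,5))],0),'machine base?')
```

```text
wide top far [578.9 -45.6  12. ] near [416.5 -53.8  12. ] len 162.6 wid 66.1 yaw 2.9
    origin [456.7 -51.8  12. ]
wide scene far [575.6 -42.9  12. ] near [415.3 -51.4  12. ] len 160.6 wid 64.1 yaw 3.0
    origin [454.5 -49.3  12. ]
    hole t [[546.  -45.5  12. ]]
    hole s [[545.9 -43.3  12. ]]
    grip t [[456.3 -45.   60. ]]
foot top far [583.1 166.6  12. ] near [401.9 162.6  12. ] len 181.2 wid 82.4 yaw 1.3
    origin [455.  163.8  12. ]
    rod [545.  165.8  12. ]
foot scene far [574.2 164.   12. ] near [397.8 161.8  12. ] len 176.4 wid 81.6 yaw 0.7
    origin [448.5 162.4  12. ]
    rod [538.5 163.6  12. ]
    rodtop t [[544.7 165.6 170. ]]
    rodtop s [[542.1 166.8 170. ]]
    machine base? [[622.4 276.7   0. ]
 [637.5  -3.1   0. ]]
```

Emit:
send_rows(motion=[{"rz": -0.27,"gripper": -1},{"rz": -0.273,"gripper": -1},{"tx": -0.02,"ty": -0.05},{"tx": -0.05,"ty": -0.1},{"tx": -0.05,"ty": -0.1},{"tx": -0.05,"ty": -0.1},{"tx": -0.05,"ty": -0.1},{"tx": -0.05,"ty": -0.1},{"tx": -0.05,"ty": -0.1},{"tx": -0.05,"ty": -0.1},{"tx": -0.05,"ty": -0.1},{"tx": -0.05,"ty": -0.1}], grip_force=50)

```text
invalid input at $.motion[0]: expected keys tx, ty, tz, rx, ry, rz, gripper
```

Emit:
send_rows(motion=[{"tx": 0,"ty": 0,"tz": 0,"rx": 0,"ry": 0,"rz": -0.27,"gripper": -1},{"tx": 0,"ty": 0,"tz": 0,"rx": 0,"ry": 0,"rz": -0.273,"gripper": -1},{"tx": -0.03,"ty": -0.05,"tz": 0,"rx": 0,"ry": 0,"rz": 0,"gripper": -1},{"tx": -0.05,"ty": -0.1,"tz": 0,"rx": 0,"ry": 0,"rz": 0,"gripper": -1},{"tx": -0.05,"ty": -0.1,"tz": 0,"rx": 0,"ry": 0,"rz": 0,"gripper": -1},{"tx": -0.05,"ty": -0.1,"tz": 0,"rx": 0,"ry": 0,"rz": 0,"gripper": -1},{"tx": -0.05,"ty": -0.1,"tz": 0,"rx": 0,"ry": 0,"rz": 0,"gripper": -1},{"tx": -0.05,"ty": -0.1,"tz": 0,"rx": 0,"ry": 0,"rz": 0,"gripper": -1},{"tx": -0.05,"ty": -0.1,"tz": 0,"rx": 0,"ry": 0,"rz": 0,"gripper": -1},{"tx": -0.05,"ty": -0.1,"tz": 0,"rx": 0,"ry": 0,"rz": 0,"gripper": -1},{"tx": -0.05,"ty": -0.1,"tz": 0,"rx": 0,"ry": 0,"rz": 0,"gripper": -1},{"tx": -0.05,"ty": -0.1,"tz": 0,"rx": 0,"ry": 0,"rz": 0,"gripper": -1}], grip_force=50)

```text
time_s: 1.8
ee_pos: [397.4, 96.2, 214.2]
ee_rot: [180.0, 0.1, -177.0]
force: [2.1, 0.7, -1.2]
gripper_width: 91.3
gripper_force: 0.0
```

Emit:
send_rows(motion=[{"tx": -0.035,"ty": -0.1,"tz": 0,"rx": 0,"ry": 0,"rz": 0,"gripper": -1},{"tx": -0.035,"ty": -0.1,"tz": 0.0,"rx": 0,"ry": 0,"rz": 0,"gripper": -1},{"tx": -0.033,"ty": -0.099,"tz": 0.04,"rx": 0,"ry": 0,"rz": 0,"gripper": -1},{"tx": 0,"ty": 0,"tz": 0.09,"rx": 0,"ry": 0,"rz": 0,"gripper": -1},{"tx": 0,"ty": 0,"tz": 0.09,"rx": 0,"ry": 0,"rz": 0,"gripper": -1},{"tx": 0,"ty": 0,"tz": 0,"rx": 0,"ry": 0,"rz": 0,"gripper": -1},{"tx": 0,"ty": 0,"tz": 0,"rx": 0,"ry": 0,"rz": 0,"gripper": -1}])

```text
time_s: 2.68
ee_pos: [457.2, -48.7, 105.3]
ee_rot: [-180.0, 0.1, -177.0]
force: [-0.3, -0.5, 0.7]
gripper_width: 91.0
gripper_force: 0.0
```

Run:
```python
from h import *
s=cam('scene'); save(s,'s1.png')
cv2.imwrite('pics/s1c.png',cv2.resize(s['frame'][180:340,220:420],None,fx=3.5,fy=3.5,interpolation=cv2.INTER_CUBIC)[:,:,::-1])
```

```text
(no output)
```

View pics/s1c.png

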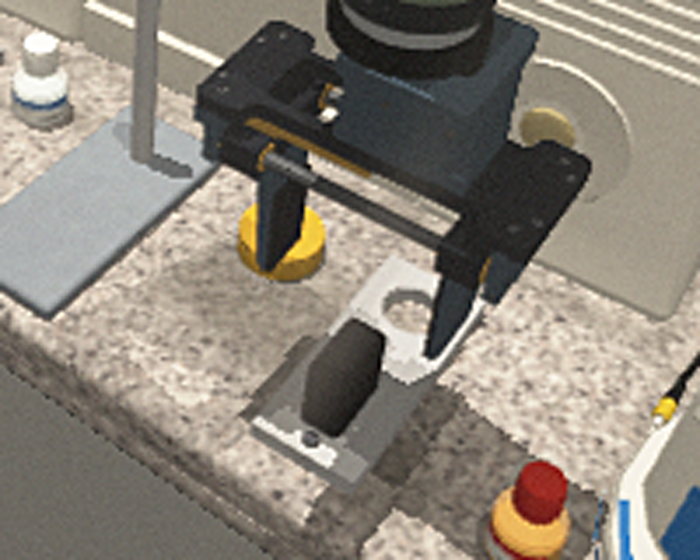

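The fingers hang squarely on either side of the grip block (crop (345,380)) and the way down is clear.

Emit:
send_rows(motion=[{"tx": 0,"ty": 0,"tz": 0.06,"rx": 0,"ry": 0,"rz": 0,"gripper": -1},{"tx": 0,"ty": 0,"tz": 0.06,"rx": 0,"ry": 0,"rz": 0,"gripper": -1},{"tx": 0,"ty": 0,"tz": 0.044,"rx": 0,"ry": 0,"rz": 0,"gripper": -1},{"tx": 0,"ty": 0,"tz": 0,"rx": 0,"ry": 0,"rz": 0,"gripper": -1},{"tx": 0,"ty": 0,"tz": 0,"rx": 0,"ry": 0,"rz": 0,"gripper": 0},{"tx": 0,"ty": 0,"tz": 0,"rx": 0,"ry": 0,"rz": 0,"gripper": 0.3},{"tx": 0,"ty": 0,"tz": 0,"rx": 0,"ry": 0,"rz": 0,"gripper": 1},{"tx": 0,"ty": 0,"tz": 0,"rx": 0,"ry": 0,"rz": 0,"gripper": 1},{"tx": 0,"ty": 0,"tz": 0,"rx": 0,"ry": 0,"rz": 0,"gripper": 1},{"tx": 0,"ty": 0,"tz": 0,"rx": 0,"ry": 0,"rz": 0,"gripper": 1},{"tx": 0,"ty": 0,"tz": 0,"rx": 0,"ry": 0,"rz": 0,"gripper": 1}], grip_force=50)

```text
time_s: 4.1
ee_pos: [456.0, -48.6, 21.9]
ee_rot: [180.0, -0.0, -177.0]
force: [0.4, -0.2, 0.0]
gripper_width: 25.8
gripper_force: 50.0
```

Emit:
send_rows(motion=[{"tx": 0,"ty": 0,"tz": -0.01,"rx": 0,"ry": 0,"rz": 0,"gripper": 1},{"tx": 0,"ty": 0,"tz": -0.03,"rx": 0,"ry": 0,"rz": 0,"gripper": 1},{"tx": 0,"ty": 0,"tz": -0.06,"rx": 0,"ry": 0,"rz": 0,"gripper": 1},{"tx": 0,"ty": 0,"tz": -0.07,"rx": 0,"ry": 0,"rz": 0,"gripper": 1},{"tx": 0,"ty": 0,"tz": -0.07,"rx": 0,"ry": 0,"rz": 0,"gripper": 1},{"tx": 0,"ty": 0,"tz": -0.07,"rx": 0,"ry": 0,"rz": 0,"gripper": 1},{"tx": 0,"ty": 0,"tz": -0.07,"rx": 0,"ry": 0,"rz": 0,"gripper": 1},{"tx": 0,"ty": 0,"tz": -0.04,"rx": 0,"ry": 0,"rz": 0,"gripper": 1},{"tx": 0,"ty": 0,"tz": -0.02,"rx": 0,"ry": 0,"rz": 0,"gripper": 1},{"tx": 0,"ty": 0,"tz": 0,"rx": 0,"ry": 0,"rz": 0,"gripper": 1},{"tx": 0,"ty": 0,"tz": 0,"rx": 0,"ry": 0,"rz": 0,"gripper": 1}])

```text
time_s: 5.48
ee_pos: [455.2, -48.6, 240.7]
ee_rot: [180.0, -0.1, -177.0]
force: [-0.8, 0.3, -4.9]
gripper_width: 25.6
gripper_force: 50.0
```

Run:
```python
from h import *
s=cam('scene'); st=env.state(); print(st['torque'],st['force'])
cv2.imwrite('pics/s2c.png',cv2.resize(s['frame'][60:330,180:450],None,fx=2.2,fy=2.2,interpolation=cv2.INTER_CUBIC)[:,:,::-1])
```

```text
[ 0.02959562  0.10113237 -0.02929851] [-0.55514375  0.02361267 -4.16952745]
```

View pics/s2c.png

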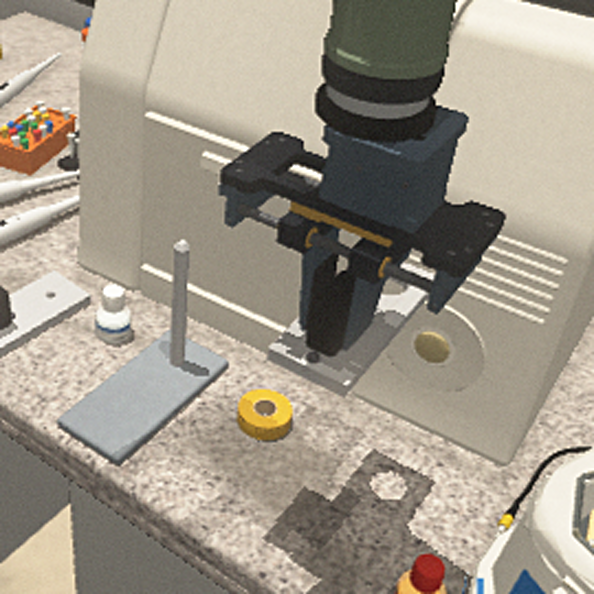

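The plate hangs level in the grip with its bottom about 50 mm above the rod top (rod top at crop (180,245)). Moving over the rod.

Emit:
send_rows(motion=[{"tx": 0,"ty": 0,"tz": 0,"rx": 0,"ry": 0,"rz": 0.063,"gripper": 1},{"tx": -0.006,"ty": 0.03,"tz": 0,"rx": 0,"ry": 0,"rz": 0,"gripper": 1},{"tx": 0,"ty": 0.06,"tz": 0,"rx": 0,"ry": 0,"rz": 0,"gripper": 1},{"tx": 0,"ty": 0.09,"tz": 0,"rx": 0,"ry": 0,"rz": 0,"gripper": 1},{"tx": 0,"ty": 0.09,"tz": 0,"rx": 0,"ry": 0,"rz": 0,"gripper": 1},{"tx": 0,"ty": 0.08,"tz": 0,"rx": 0,"ry": 0,"rz": 0,"gripper": 1},{"tx": 0,"ty": 0.05,"tz": 0,"rx": 0,"ry": 0,"rz": 0,"gripper": 1},{"tx": 0,"ty": 0.026,"tz": 0,"rx": 0,"ry": 0,"rz": 0,"gripper": 1},{"tx": 0,"ty": 0,"tz": 0,"rx": 0,"ry": 0,"rz": 0,"gripper": 1},{"tx": 0,"ty": 0,"tz": 0.04,"rx": 0,"ry": 0,"rz": 0,"gripper": 1},{"tx": 0,"ty": 0,"tz": 0,"rx": 0,"ry": 0,"rz": 0,"gripper": 1},{"tx": 0,"ty": 0,"tz": 0,"rx": 0,"ry": 0,"rz": 0,"gripper": 1}])

```text
time_s: 7.02
ee_pos: [455.2, 163.8, 222.5]
ee_rot: [180.0, 0.0, -178.9]
force: [0.4, 0.0, -3.5]
gripper_width: 25.5
gripper_force: 50.0
```

Run:
```python
from h import *
t=cam('top');s=cam('scene'); st=env.state(); print(st['ee_pos'],st['ee_rot'],st['torque'],st['force'])
a=cv2.resize(t['frame'][130:235,210:310],None,fx=4,fy=4,interpolation=cv2.INTER_CUBIC)
b=cv2.resize(s['frame'][90:280,180:330],None,fx=2.66,fy=2.66,interpolation=cv2.INTER_CUBIC)[:505]
c=np.zeros((520,800,3),np.uint8); c[:420,:400]=a; c[:b.shape[0],400:400+b.shape[1]]=b[:,:400]
cv2.imwrite('pics/c3.png',c[:,:,::-1])
o=st['ee_pos']-[0,0,22]; R=Ro.from_euler('z',1.1,degrees=True)
P=o+R.apply([[123,33,12],[123,-33,12],[-41,-33,12],[-41,33,12],[90,0,12]])
print(((proj(t,P)-[210,130])*4).round()); print(((proj(s,P)-[180,90])*2.66+[400,0]).round())
print((proj(t,[544,165.7,170])-[210,130])*4,(proj(s,[544,165.7,170])-[180,90])*2.66+[400,0])
```

```text
[455.36312163 164.05463594 222.75416103] [ 1.79975612e+02  8.70240869e-02 -1.78920880e+02] [ 0.04313243  0.15286233 -0.028079  ] [ 0.51404941 -0.00521333 -3.21903572]
[[125.  76.]
 [246.  77.]
 [245. 380.]
 [119. 379.]
 [185. 136.]]
[[617. 137.]
 [683. 166.]
 [547. 264.]
 [477. 228.]
 [624. 168.]]
[[185.93874198 155.54507668]] [[621.23684044 213.5845503 ]]
```

View pics/c3.png

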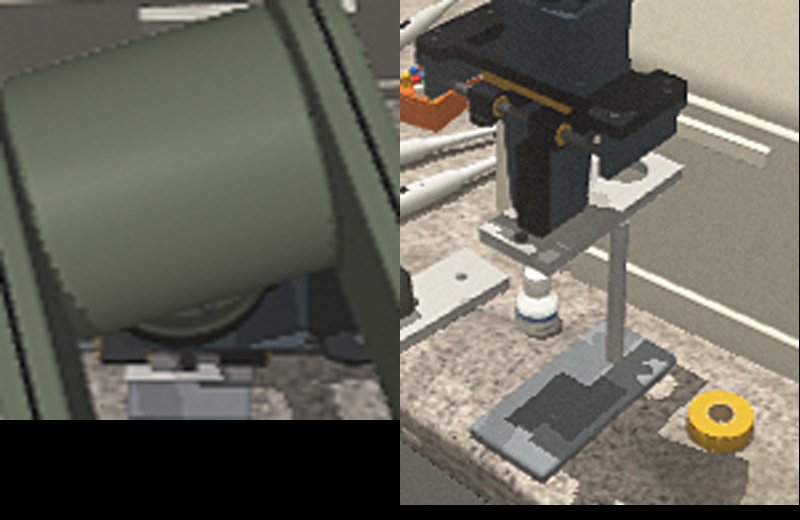

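The plate sits level over the rod: its hole (about (628,172)) is where predicted, and the rod is directly below it. Lowering past the rod top with a force check.

Emit:
send_rows(motion=[{"tx": 0.002,"ty": 0.001,"tz": 0.01,"rx": 0,"ry": 0,"rz": 0,"gripper": 1},{"tx": 0,"ty": 0,"tz": 0.015,"rx": 0,"ry": 0,"rz": 0,"gripper": 1},{"tx": 0,"ty": 0,"tz": 0.015,"rx": 0,"ry": 0,"rz": 0,"gripper": 1},{"tx": 0,"ty": 0,"tz": 0.015,"rx": 0,"ry": 0,"rz": 0,"gripper": 1},{"tx": 0,"ty": 0,"tz": 0.015,"rx": 0,"ry": 0,"rz": 0,"gripper": 1},{"tx": 0,"ty": 0,"tz": 0.015,"rx": 0,"ry": 0,"rz": 0,"gripper": 1},{"tx": 0,"ty": 0,"tz": 0.015,"rx": 0,"ry": 0,"rz": 0,"gripper": 1},{"tx": 0,"ty": 0,"tz": 0,"rx": 0,"ry": 0,"rz": 0,"gripper": 1},{"tx": 0,"ty": 0,"tz": 0,"rx": 0,"ry": 0,"rz": 0,"gripper": 1}])

```text
time_s: 8.25
ee_pos: [454.0, 164.9, 172.1]
ee_rot: [180.0, 0.0, -178.9]
force: [-0.4, 0.2, -2.7]
gripper_width: 25.9
gripper_force: 50.0
```

Run:
```python
from h import *
s=cam('scene'); st=env.state(); print(st['ee_pos'],st['torque'],st['force'])
cv2.imwrite('pics/c4.png',cv2.resize(s['frame'][110:280,190:330],None,fx=3.5,fy=3.5,interpolation=cv2.INTER_CUBIC)[:,:,::-1])
```

```text
[454.09805198 164.90112593 172.24465884] [ 0.03819678  0.13031925 -0.0413345 ] [ 0.66981541 -0.40534898 -4.17218418]
```

View pics/c4.png

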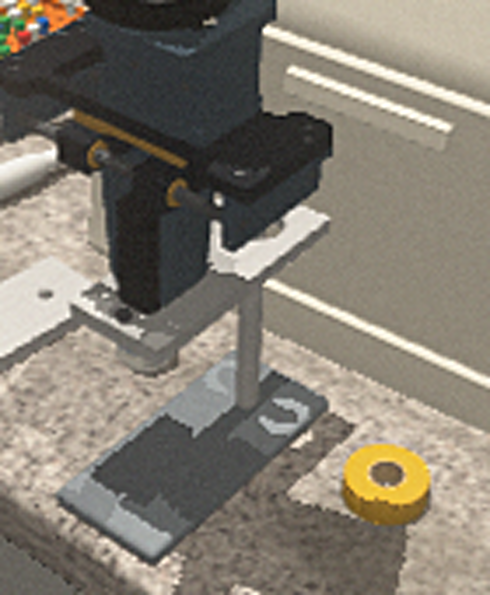

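The rod top has entered the hole (crop (270,235)) with no contact force. Continuing down.

Emit:
send_rows(motion=[{"tx": 0,"ty": 0,"tz": 0.02,"rx": 0,"ry": 0,"rz": 0,"gripper": 1},{"tx": 0,"ty": 0,"tz": 0.03,"rx": 0,"ry": 0,"rz": 0,"gripper": 1},{"tx": 0,"ty": 0,"tz": 0.04,"rx": 0,"ry": 0,"rz": 0,"gripper": 1},{"tx": 0,"ty": 0,"tz": 0.04,"rx": 0,"ry": 0,"rz": 0,"gripper": 1},{"tx": 0,"ty": 0,"tz": 0.04,"rx": 0,"ry": 0,"rz": 0,"gripper": 1},{"tx": 0,"ty": 0,"tz": 0.04,"rx": 0,"ry": 0,"rz": 0,"gripper": 1},{"tx": 0,"ty": 0,"tz": 0.03,"rx": 0,"ry": 0,"rz": 0,"gripper": 1},{"tx": 0,"ty": 0,"tz": 0.016,"rx": 0,"ry": 0,"rz": 0,"gripper": 1},{"tx": 0,"ty": 0,"tz": 0.004,"rx": 0,"ry": 0,"rz": 0,"gripper": 1},{"tx": 0,"ty": 0,"tz": 0,"rx": 0,"ry": 0,"rz": 0,"gripper": 1},{"tx": 0,"ty": 0,"tz": 0,"rx": 0,"ry": 0,"rz": 0,"gripper": 1}])

```text
time_s: 9.68
ee_pos: [454.3, 165.0, 42.5]
ee_rot: [180.0, 0.1, -178.9]
force: [0.1, 0.6, -4.5]
gripper_width: 25.9
gripper_force: 50.0
```

Expected contact at TCP z of about 34.

Emit:
send_rows(motion=[{"tx": 0,"ty": 0,"tz": 0.004,"rx": 0,"ry": 0,"rz": 0,"gripper": 1},{"tx": 0,"ty": 0,"tz": 0.004,"rx": 0,"ry": 0,"rz": 0,"gripper": 1},{"tx": 0,"ty": 0,"tz": 0.004,"rx": 0,"ry": 0,"rz": 0,"gripper": 1},{"tx": 0,"ty": 0,"tz": 0.003,"rx": 0,"ry": 0,"rz": 0,"gripper": 1},{"tx": 0,"ty": 0,"tz": 0,"rx": 0,"ry": 0,"rz": 0,"gripper": 1},{"tx": 0,"ty": 0,"tz": 0,"rx": 0,"ry": 0,"rz": 0,"gripper": 1}])

```text
time_s: 10.42
ee_pos: [453.8, 164.9, 34.4]
ee_rot: [180.0, 0.0, -178.9]
force: [0.5, -0.5, -3.6]
gripper_width: 26.1
gripper_force: 50.0
```

Emit:
send_rows(motion=[{"tx": 0,"ty": 0,"tz": 0.001,"rx": 0,"ry": 0,"rz": 0,"gripper": 1},{"tx": 0,"ty": 0,"tz": 0.001,"rx": 0,"ry": 0,"rz": 0,"gripper": 1},{"tx": 0,"ty": 0,"tz": 0,"rx": 0,"ry": 0,"rz": 0,"gripper": 1},{"tx": 0,"ty": 0,"tz": 0,"rx": 0,"ry": 0,"rz": 0,"gripper": 1}])

```text
time_s: 10.92
ee_pos: [453.9, 164.8, 33.9]
ee_rot: [180.0, 0.0, -178.9]
force: [-1.8, -1.0, 3.6]
gripper_width: 25.8
gripper_force: 50.0
```

Emit:
send_rows(motion=[{"tx": 0,"ty": 0,"tz": 0.001,"rx": 0,"ry": 0,"rz": 0,"gripper": 1},{"tx": 0,"ty": 0,"tz": 0,"rx": 0,"ry": 0,"rz": 0,"gripper": 1},{"tx": 0,"ty": 0,"tz": 0,"rx": 0,"ry": 0,"rz": 0,"gripper": 1}])

```text
time_s: 11.3
ee_pos: [453.9, 164.8, 33.9]
ee_rot: [180.0, 0.0, -178.9]
force: [-3.7, -0.3, 8.5]
gripper_width: 25.6
gripper_force: 50.0
```

Run:
```python
from h import *
s=cam('scene'); st=env.state(); print(st['ee_pos'],st['torque'],st['force'])
cv2.imwrite('pics/c5.png',cv2.resize(s['frame'][140:280,190:330],None,fx=4,fy=4,interpolation=cv2.INTER_CUBIC)[:,:,::-1])
```

```text
[453.9273424  164.84001278  33.86303399] [-2.62612694e-01  7.04341038e-01  3.01413331e-04] [-2.86982686 -0.33530981  9.28073673]
```

View pics/c5.png

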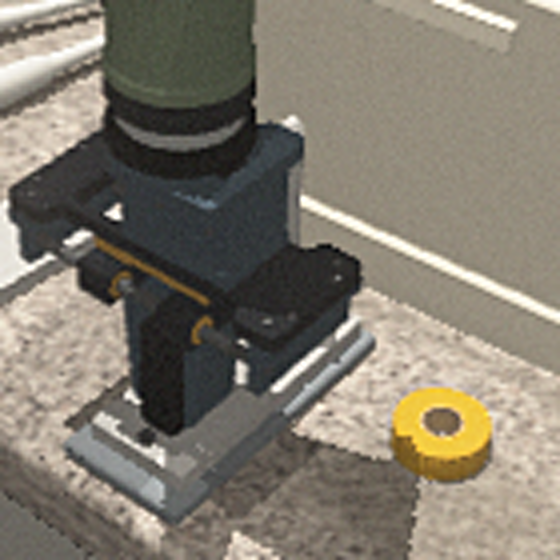

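The plate lies on the foot with its edges parallel to it, and contact is confirmed (+9 N). Releasing and rising.

Emit:
send_rows(motion=[{"tx": 0,"ty": 0,"tz": -0.002,"rx": 0,"ry": 0,"rz": 0,"gripper": 1},{"tx": 0,"ty": 0,"tz": 0,"rx": 0,"ry": 0,"rz": 0,"gripper": 0},{"tx": 0,"ty": 0,"tz": 0,"rx": 0,"ry": 0,"rz": 0,"gripper": -0.5},{"tx": 0,"ty": 0,"tz": 0,"rx": 0,"ry": 0,"rz": 0,"gripper": -0.5},{"tx": 0,"ty": 0,"tz": 0,"rx": 0,"ry": 0,"rz": 0,"gripper": -0.5},{"tx": 0,"ty": 0,"tz": 0,"rx": 0,"ry": 0,"rz": 0,"gripper": -0.5},{"tx": 0,"ty": 0,"tz": -0.04,"rx": 0,"ry": 0,"rz": 0,"gripper": -0.5},{"tx": 0,"ty": 0,"tz": -0.08,"rx": 0,"ry": 0,"rz": 0,"gripper": -0.5},{"tx": 0,"ty": 0,"tz": -0.1,"rx": 0,"ry": 0,"rz": 0,"gripper": -0.5},{"tx": 0,"ty": 0,"tz": -0.1,"rx": 0,"ry": 0,"rz": 0,"gripper": -0.5},{"tx": 0,"ty": 0,"tz": -0.1,"rx": 0,"ry": 0,"rz": 0,"gripper": -0.5},{"tx": 0,"ty": 0,"tz": -0.04,"rx": 0,"ry": 0,"rz": 0,"gripper": -0.5}])

```text
time_s: 12.85
ee_pos: [454.9, 165.1, 267.3]
ee_rot: [179.9, 0.3, -178.9]
force: [0.1, 0.0, -0.3]
gripper_width: 68.5
gripper_force: 0.0
```

Emit:
send_rows(motion=[{"tx": 0,"ty": 0.05,"tz": 0,"rx": 0,"ry": 0,"rz": 0,"gripper": -0.5},{"tx": 0,"ty": 0.1,"tz": 0,"rx": 0,"ry": 0,"rz": 0,"gripper": -0.5},{"tx": 0,"ty": 0.1,"tz": 0,"rx": 0,"ry": 0,"rz": 0,"gripper": -0.5},{"tx": 0,"ty": 0.05,"tz": 0,"rx": 0,"ry": 0,"rz": 0,"gripper": -0.5},{"tx": 0,"ty": 0,"tz": 0,"rx": 0,"ry": 0,"rz": 0,"gripper": -0.5},{"tx": 0,"ty": 0,"tz": 0,"rx": 0,"ry": 0,"rz": 0,"gripper": -0.5}])

```text
time_s: 13.6
ee_pos: [450.7, 314.0, 263.8]
ee_rot: [-180.0, -0.0, -178.9]
force: [0.5, -0.4, -0.5]
gripper_width: 68.4
gripper_force: 0.0
```

Run:
```python
from h import *
s=cam('scene'); t=cam('top'); st=env.state(); print(st['ee_pos'],st['force'])
a=cv2.resize(t['frame'][140:245,200:310],None,fx=3.6,fy=3.6,interpolation=cv2.INTER_CUBIC)
b=cv2.resize(s['frame'][150:290,190:300],None,fx=3.6,fy=3.6,interpolation=cv2.INTER_CUBIC)
c=np.zeros((510,796,3),np.uint8); c[:a.shape[0],:a.shape[1]]=a; c[:b.shape[0],400:400+b.shape[1]]=b
cv2.imwrite('pics/c6.png',c[:,:,::-1])
```

```text
[450.91169855 313.68623004 264.07412091] [-0.58706261 -0.35435898 -0.33339318]
```

View pics/c6.png

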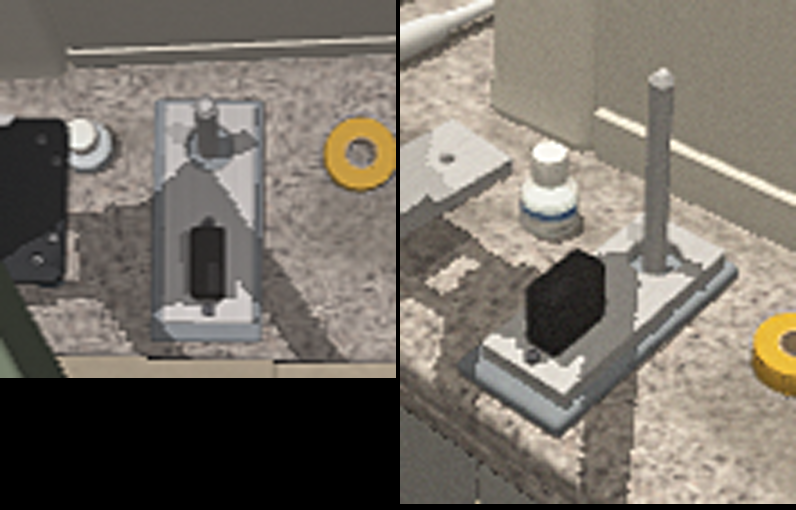

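The plate lies flat and aligned on the foot, with the rod through its hole (at (655,265)) and the grip over the foot. The narrow plate has not moved.

```bash
python3 -c "
from workcell import env
print(env.job_done())"
```

```text
the job is handed in; nothing more can be done
None
```

The wide-holed plate is lying flat on the stand's foot, over the rod and pointing along the foot with its grip over it; the narrow plate was left alone, and I handed the job in at about 14 s.

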